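# Clear a used nail buffer into the desk's waste chute

## Robot

A 6-joint arm with a two-finger parallel gripper is mounted at the origin on the work surface. World frame = base frame: x ahead of the robot, y to its left, z up, the work surface at z = 0. Lengths are in m, angles in degrees, forces in N, time in s.
With the tool pointing down it reaches from about 0.35 to 0.85 m from the base axis. Payload 8.1 kg.
Tool frame: the origin (TCP) lies on the centre line of the jaws, within the pads' length; the fingertips stand 17 mm ahead of it and the grasp point (between the pads) lies 2 mm behind it; z points along the fingers, x is the direction in which the jaws open and shut, and the axes are right-handed (so a half turn about z gives the same grasp; the last joint's range is limited). The gripper opens to 85 mm and grips with 20 to 120 N. Pads are 22 mm wide; open, the fingers measure 114 mm over their backs; the gripper's body (76 mm by 85 mm) begins 54 mm behind the grasp point. The pads swing forward as they close: fully open they stand 13 mm farther back than shut.
Start: joints at [-76.169, 7.471, 85.268, -0, 87.261, -4.893], TCP at [0.193, -0.568, 0.248] pointing down, gripper open.
Joint ranges: [-169.43, 169.43], [-51.17, 129.36], [1.28, 143.12], [-76.62, 256.62], [0, 156.53], [-152.29, 152.29]. Speed limits (degrees/s): [136.94, 136.94, 159.86, 180, 180, 180].

## Interface

Orientations are given as [roll, pitch, yaw] about the fixed x, y, z axes, in that order (R = Rz(yaw) Ry(pitch) Rx(roll)).
In Python, from station import monitor, cams, bot gives the robot as it stands. The module is installed in compiled form; this text tells all that it offers.
- The arm moves only by the tool drive_tool, never from a script. Its argument "plan" is text: rows parted by semicolons, each of 7 numbers parted by spaces: the shift along the tool's x, y, z in mm, then the turn, a rotation vector about the tool's x, y, z in degrees, then the closure in counts, from 0 (fully open) to 255 (shut). A call has 1 to 20 rows; each row shifts and turns the commanded pose from where the row before left it, along the tool's axes as they then stand; what a row does not reach is not made up. A row lasts 1/8 s, in which the tool goes at most 62.5 mm and 10.7 degrees, less where a joint would pass 70% of its speed; a pose out of reach is approached as far as the arm can. A call is refused whole if a number of a shift passes 62.5 or a number of a turn 10.7, either way. A call with a gripper value outside its range is refused whole. The fingers move at their own pace and stop on an object; "squeeze" is the grip in N (left out, the last holds). Time passes only in rows, so rows that do not move let the fingers close. It gives the time, the measured TCP pose, the force and the opening at its end, in the units of the state.
- monitor.get_state(): the state, without advancing time (a new reading comes with each control period).
- cams.read_camera(name): name is "side" or "top" or "wrist"; returns (picture, depth): 420x560x3 uint8, red, green, blue; 420x560 float32, m along the optical axis (not along the pixel's ray), 0 where there is no reading.
- cams.get_calibration(name): a dict with "K" (3x3 intrinsics, pixels), "R" (3x3) and "t" (3): a world point X has camera coordinates R X + t; the wrist camera has in their place "hand_eye" (4x4, takes a point from camera to tool coordinates, whose origin is the TCP and whose axes are the tool frame's). Camera axes: x right, y down, z forward; pixel columns grow to the right and rows downward; lengths in m; the calibration is good to about 2 mm. A picture is of the moment at which its call begins: read the wrist's pose just before it. get_calibration takes no time and is no camera call.
- bot.sign_off(): hands the job in, once; it reports no verdict.
Trained networks look in the newest picture that a camera, given by its name, has taken for a name from the list of things; names that differ only in an ending like _2 or _b are one class to them, and where a whole thing is asked for, a point or a joint stands for the part that bears it (a point fixed in the world has none). Each returns a list of dicts, best first, with "score" (0 to 1); they miss things now and then, are a little off and sometimes report something else, mostly with a low value. They report only what shows in the picture. A call takes as long as a camera call.
- cams.recognise(camera, thing): "point" ([column, row] in pixels, amid what is visible of it).
- cams.outline_of(camera, thing): "region" (420x560 bool, what is visible of it) and "point" ([column, row] in pixels, amid what is visible of it).
The state is a dict: "time_s": time; "q": joint angles; "joint_vel": joint speeds; "effort": joint torques, N m; "tcp_pos": TCP position; "eef_rot": TCP orientation; "force": force on the tool from outside, world axes, zero at the start; "ft_torque": the same for the moment, N m; "width": finger opening in m.
Only numpy, scipy, OpenCV 4.12 (cv2) and the standard library are available. Lean on these libraries where they do the work, as an engineer would, in place of code of your own. Each camera call takes 0.05 s, during which the arm holds its last target.

## Task

Clear the used pink nail buffer block into the waste chute built into the manicure desk, without picking it up: with one fingertip push the chute's self-closing steel flap open and keep it open, and with the other finger push the block along the desk and over the chute's edge, so that it drops past the open flap into the bin below. Then draw the fingers out, let the flap swing fully shut, and leave the polish bottles and the cream jar standing where they are.

Things in the scene. Friction and masses are not known exactly. Their poses are not given: they have to be found in the camera images.
- desk: White desk top (top at z = 0) with a built-in waste chute; place and yaw vary. Origin: on the desk top, middle of the chute's front edge (the side next to the robot). x points level into the chute, away from the robot, y left along the edge, z up. Mouth 160 mm wide (y -80 to 80), closed by a flap sloping up from the edge at 0.41 rad. For x < 0 the desk is flat; below the flap the chute is open.
- hinge_rail (a point): Middle of the flap's hinge, 115 mm into the chute from the front edge and 50 mm above the desk top. The fixed black surround: a hinge rail from here to 11 mm farther in, at most 56 mm high, sloping down behind to the desk 35 mm farther in; side cheeks 14 mm wide on both sides of the flap (y 80 to 94 mm), flush with it and on the same slope.
- flap (a joint): Steel flap, 120 mm from hinge (upper, far edge) to free lip, 154 mm wide, 4 mm thick. 0 = shut; grows to 1.1 rad as the lip swings down and away into the chute. Sprung shut: about 0.7 N at the lip starts it, about 3 N at mid-length holds 0.8 rad. The block's weight does not open it. A point pressing it 7 mm above the desk top holds it at 0.28 rad when 63 mm into the chute (x of desk), at 0.75 rad when 96 mm in.
- flap_lip (a point): Middle of the flap's free lip, on its upper face; moves with the flap. Shut, it is 5 mm from the chute's front edge, 2 mm above the desk top; with the flap at 0.4 rad it hangs about 35 mm below the desk top.
- buffer: Used nail buffer: pink with off-white ends, 25 x 95 x 25 mm (x, y, z; long side y), 15 to 31 g, loose on the desk between robot and chute. Origin: centre of its underside. Its centre starts 45 to 90 mm before the chute's edge, up to 25 mm off the chute's middle, its long side within 0.45 rad of the edge. It tips over the edge once its centre has passed it.
- polish_red: Bystander: red nail polish bottle with a black cap, 32 mm across, 78 mm high, 55 g, standing loose. Origin: centre of its underside. z up along the bottle.
- polish_teal: Bystander: teal nail polish bottle with a black cap, 32 mm across, 78 mm high, 55 g, standing loose. Origin: centre of its underside. z up along the bottle.
- cream_jar: Bystander: white cream jar with a metal lid, 58 mm across, 40 mm high, 90 g, loose. Origin: centre of its underside, z up. The three bystanders stand beside the chute, centres at least 155 mm from its middle line, and may change places. Farther off are fixed things: nail lamp 108 mm high (240 mm left), cushion 70 mm (210 mm right, 180 mm beyond the edge), rail 66 mm (275 mm beyond the edge).
- bin_floor (a point): Centre of the floor of the bin below the chute, 170 mm under the desk top; the bin is 162 x 176 mm inside (x, y).

How it is judged:
By the outcome, as a careful person would: the job done as asked, in the order asked, and still so for the second after the job is handed in, with the robot touching nothing.
It also fails if it takes over 53 s, if anything falls off the work surface, if the arm or the gripper's body presses on something with over 40 N, if the wrist force passes 120 N, or if a joint passes its speed limit or range.

## Working session

There is one attempt and no reset: what is moved stays moved. The work goes in short steps, Python scripts to look and compute and a tool call to move; the robot and the scene stay as the last step left them, time stands still between calls to the robot, and variables do not carry over. Pictures are saved under pics/ and viewed, and the job is handed in when it is done.

Besides the shell and the picture viewer there is one more tool, called as name(argument=value, ...) on one line, values as JSON. drive_tool: Moves the arm, as the interface text tells. Its arguments: {"type":"object","properties":{"plan":{"type":"string"},"squeeze":{"type":"number"}},"required":["plan"]}

```bash
mkdir -p pics; cat > h.py <<'E'
import numpy as np,cv2
from station import monitor,cams,bot
def save(n,img): cv2.imwrite('pics/'+n+'.png',img[:,:,::-1])
def world(cam,d,u,v,st=None):
    c=cams.get_calibration(cam);K=c['K'];z=d
    p=np.stack([(u-K[0,2])/K[0,0]*z,(v-K[1,2])/K[1,1]*z,z],-1)
    return (p-c['t'])@c['R']
E
python3 - <<'E'
from h import *
s=monitor.get_state();print(s)
for n in('top','side'):
    im,d=cams.read_camera(n);save(n+'0',im);np.save(n+'0d.npy',d);np.save(n+'0i.npy',im)
    c=cams.get_calibration(n);print(n,c, -np.array(c['R']).T@c['t'])
    for t in ['buffer','flap','polish_red','polish_teal','cream_jar']:
        r=cams.outline_of(n,t)
        for k in r[:2]:
            m=k['region']&(d>0);vv,uu=np.nonzero(m)
            P=world(n,d[vv,uu],uu,vv) if len(uu) else np.zeros((1,3))
            print(n,t,round(k['score'],2),k['point'],np.median(P,0).round(4),P.min(0).round(3),P.max(0).round(3))
            if k is r[0]: np.save(f'{n}_{t}.npy',k['region'])
print(cams.get_calibration('wrist'))
print(monitor.get_state()['time_s'])
E
```

```text
{'time_s': 0.0, 'q': array([-7.61695912e+01,  7.51566464e+00,  8.53288392e+01,  2.54633281e-04,
        8.72614083e+01, -4.89369310e+00]), 'joint_vel': array([-0.01030424, -0.0702837 , -0.02616376,  0.01230292, -0.03737577,
       -0.08738283]), 'effort': array([ 3.36875182e-04, -5.69405580e+01, -5.00541902e+01, -2.15644295e-04,
        1.45884676e-02,  2.92682785e-05]), 'tcp_pos': array([ 0.1924999 , -0.56773883,  0.24724282]), 'eef_rot': array([-1.79990712e+02,  1.05504354e-01, -7.12759020e+01]), 'force': array([-0.01315573, -0.33768182,  0.14712804]), 'ft_torque': array([-0.02879371,  0.01175882,  0.00564252]), 'width': 0.08544824864125149}
top {'K': array([[397.159956  ,   0.        , 282.72200736],
       [  0.        , 397.159956  , 202.92684367],
       [  0.        ,   0.        ,   1.        ]]), 'R': array([[-0.02371945, -0.99959971,  0.01542128],
       [-0.99079167,  0.02144801, -0.13368566],
       [ 0.13330139, -0.01845023, -0.99090379]]), 't': array([0.02269011, 0.57937216, 0.70635637])} [0.48041702 0.02328709 0.77703504]
top buffer 0.95 [335.1, 249.7] [ 0.4877 -0.0851
[... 1526 characters left out ...]
, 334.0] [ 0.4872 -0.2479  0.0367] [ 0.473 -0.257 -0.002] [ 0.504 -0.201  0.081]
side cream_jar 0.63 [257.6, 170.5] [0.5836 0.0872 0.0383] [ 0.558  0.073 -0.   ] [0.618 0.133 0.042]
{'K': array([[319.94009207,   0.        , 283.86219943],
       [  0.        , 319.94009207, 211.18047525],
       [  0.        ,   0.        ,   1.        ]]), 'hand_eye': array([[ 9.99998544e-01, -1.55090954e-03,  7.11275756e-04,
        -3.85856891e-04],
       [ 1.24371054e-03,  9.47951682e-01,  3.18411782e-01,
        -8.24253582e-02],
       [-1.16808292e-03, -3.18410433e-01,  9.47952231e-01,
        -1.26459771e-01],
       [ 0.00000000e+00,  0.00000000e+00,  0.00000000e+00,
         1.00000000e+00]])}
0.6
```

View pics/top0.png

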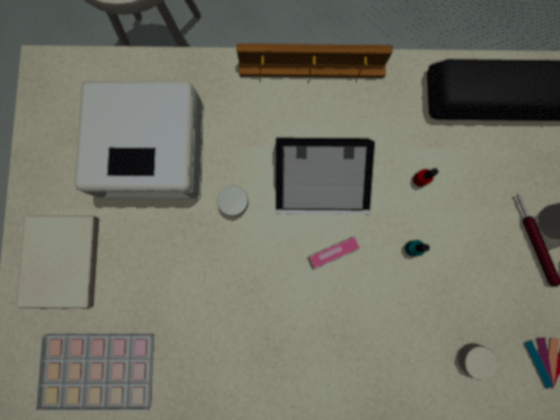

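View pics/side0.png

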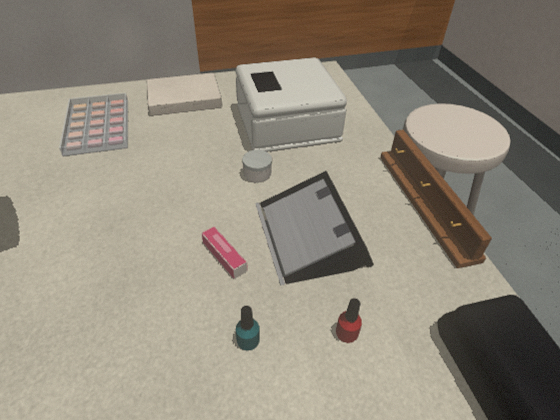

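The top view shows the flap/surround at columns 276–373, rows 138–213. The buffer is at about (334, 253), the jar at (232, 200), red at (424, 177) and teal at (416, 248). Next I'll fit the desk frame and the buffer pose.

```bash
cat > fit.py <<'E'
from h import *
for n in('top','side'):
    d=np.load(n+'0d.npy');im=np.load(n+'0i.npy').astype(int)
    vv,uu=np.mgrid[0:420,0:560]
    P=world(n,d,uu,vv); ok=d>0
    m=ok&(P[...,0]>.56)&(P[...,0]<.74)&(P[...,1]>-.19)&(P[...,1]<.055)&(P[...,2]>.012)&(P[...,2]<.049)
    Q=P[m]
    for _ in range(6):
        A=np.c_[Q[:,:2],np.ones(len(Q))];c=np.linalg.lstsq(A,Q[:,2],rcond=None)[0]
        r=np.abs(P[m]@np.array([c[0],c[1],-1])+c[2]);Q=P[m][r<.003]
    yaw=np.arctan2(c[1],c[0]);s=np.hypot(c[0],c[1])
    print(n,'slope',np.arctan(s),'yaw',np.degrees(yaw),len(Q))
    ex=np.array([np.cos(yaw),np.sin(yaw)]);ey=np.array([-ex[1],ex[0]])
    a=Q[:,:2]@ex;b=Q[:,:2]@ey
    x0=-c[2]/s
    print(' x0(front edge z=0)',x0,'lateral extents',np.percentile(b,[0,.5,50,99.5,100]).round(4),'fwd',a.min()-x0,a.max()-x0)
    # lateral edge by bins
    for lo in (.03,.05,.07,.09):
        w=(a-x0>lo)&(a-x0<lo+.02);print('  ',lo,b[w].min().round(4),b[w].max().round(4),((b[w].min()+b[w].max())/2).round(4))
    # grey vs black
    # buffer
    pink=(im[...,0]-im[...,1]>40)&ok&(P[...,0]>.43)&(P[...,0]<.56)&(P[...,1]>-.16)&(P[...,1]<0)
    reg=np.load(n+'_buffer.npy')
    for nm,mm in(('pink',pink),('reg',reg&ok)):
        T=P[mm];zt=np.median(T[T[:,2]>.02,2]) ;T=T[(T[:,2]>zt-.004)]
        r=cv2.minAreaRect((T[:,:2]*1000).astype(np.float32));print(' ',nm,'z',zt,r,len(T),'mean',T.mean(0))
        print(np.round(cv2.boxPoints(r),1).tolist())
    for t in('polish_red','polish_teal','cream_jar'):
        if t=='polish_x':continue
        mm=np.load(f'{n}_{t}.npy')&ok
        T=P[mm];T=T[(T[:,2]>.03)];
        if len(T)>5 : print(' ',t,cv2.minEnclosingCircle((T[:,:2]*1000).astype(np.float32)))
E
python3 fit.py
```

```text
top slope 0.40811738056895996 yaw -1.7291828938053035 4273
 x0(front edge z=0) 0.5694460088742093 lateral extents [-0.1455 -0.1439 -0.0514  0.0421  0.0424] fwd 0.023085489954993044 0.11855979849605291
   0.03 -0.1455 0.0419 -0.0518
   0.05 -0.1455 0.0421 -0.0517
   0.07 -0.1445 0.0422 -0.0511
   0.09 -0.1448 0.0424 -0.0512
  pink z 0.025602853296587128 ((486.1253662109375, -85.17868041992188), (22.71619987487793, 92.49586486816406), 22.326923370361328) 487 mean [ 0.48654159 -0.08701316  0.02557059]
[[458.0, -46.70000076293945], [493.20001220703125, -132.3000030517578], [514.2000122070312, -123.5999984741211], [479.1000061035156, -38.099998474121094]]
  reg z 0.025549408719332527 ((487.0587463378906, -85.09159851074219), (25.454853057861328, 94.68356323242188), 22.168333053588867) 673 mean [ 0.48704763 -0.08487728  0.02551079]
[[457.3999938964844, -46.099998474121094], [493.1000061035156, -133.6999969482422], [516.7000122070312, -124.0999984741211], [481.0, -36.400001525878906]]
  polish_teal ((625.2386474609375, -14.644729614257812), 555.5440673828125)
  cream_jar ((588.393310546875,
[... 516 characters left out ...]
-0.08785105  0.02553092]
[[454.3999938964844, -47.599998474121094], [490.0, -134.5], [513.9000244140625, -124.5999984741211], [478.29998779296875, -37.79999923706055]]
  reg z 0.02547169668345311 ((484.4191589355469, -87.24081420898438), (25.763700485229492, 96.20831298828125), 22.126728057861328) 739 mean [ 0.48455287 -0.09057363  0.02539066]
[[454.3999938964844, -47.5], [490.6000061035156, -136.6999969482422], [514.5, -127.0], [478.20001220703125, -37.79999923706055]]
  polish_red ((624.7909545898438, -266.5434875488281), 16.25230598449707)
  polish_teal ((488.73089599609375, -241.16488647460938), 15.792332649230957)
  cream_jar ((586.5073852539062, 103.49386596679688), 30.735322952270508)
```

drive_tool(plan="0 0 0 0 0 -8.7 0;0 0 0 0 0 -8.7 0;0 0 0 0 0 -8.7 0;0 0 0 0 0 -8.7 0;0 0 0 0 0 -8.7 0;0 0 0 0 0 -8.7 0;0 0 0 0 0 -8.7 0;0 0 0 0 0 -8.7 0;24 -41 0 0 0 0 0;24 -41 0 0 0 0 0;24 -41 0 0 0 0 0;24 -41 0 0 0 0 0;24 -41 0 0 0 0 0;24 -41 0 0 0 0 0;24 -41 0 0 0 0 0;24 -41 0 0 0 0 0;24 -41 0 0 0 0 0;24 -41 0 0 0 0 0;24 -41 0 0 0 0 0;24 -41 0 0 0 0 0")

```text
time_s: 3.1
tcp_pos: [0.4956, -0.0835, 0.2486]
eef_rot: [180.0, -0.0, -1.7]
force: [0.3, -0.4, -0.1]
width: 0.086
```

```bash
cat > w.py <<'E'
from h import *
import sys
from scipy.spatial.transform import Rotation as Ro
O=np.array([.567,-.0695]);ya=np.radians(-1.73);ex=np.array([np.cos(ya),np.sin(ya)]);ey=np.array([-ex[1],ex[0]])
def desk(p): p=np.asarray(p);q=p[...,:2]-O;return np.stack([q@ex,q@ey,p[...,2]],-1)
def wrist(tag,raw=False):
    s=monitor.get_state();im,d=cams.read_camera('wrist');save(tag,im)
    c=cams.get_calibration('wrist');K=c['K'];H=c['hand_eye']
    vv,uu=np.mgrid[0:420,0:560]
    p=np.stack([(uu-K[0,2])/K[0,0]*d,(vv-K[1,2])/K[1,1]*d,d],-1)
    t=p@H[:3,:3].T+H[:3,3]
    R=Ro.from_euler('xyz',s['eef_rot'],degrees=True).as_matrix()
    return s,im,d,t,t@R.T+s['tcp_pos']
def blk(im,d,P):
    im=im.astype(int);D=desk(P)
    m=(im[...,0]-im[...,1]>35)&(d>0)&(D[...,0]>-.16)&(D[...,0]<.1)&(abs(D[...,1])<.12)&(D[...,2]>.02)&(D[...,2]<.032)
    T=D[m][:,:2]*1000
    if len(T)<20: print('no block');return
    r=cv2.minAreaRect(T.astype(np.float32));print('block desk mm',np.round(r[0],1),np.round(r[1],1),round(r[2],1),len(T), np.round(cv2.boxPoints(r),0).tolist())
def st():
    s=monitor.get_state();print('t',s['time_s'],'tcp desk mm',(desk(s['tcp_pos'])*1000).round(1),'rot',s['eef_rot'].round(2),'F',s['force'].round(1),'w',round(s['width'],4));return s
E
python3 - <<'E'
from w import *
st();s,im,d,t,P=wrist('w1');blk(im,d,P)
# fingers in tool frame
m=(d>0)&(d<.16)
T=t[m]*1000
print(T.min(0),T.max(0),m.sum())
for sg in(-1,1):
    Q=T[T[:,0]*sg>0]
    if len(Q): print(sg,Q.min(0).round(1),Q.max(0).round(1),np.percentile(Q,[1,99],axis=0).round(1))
im2,d2=cams.read_camera('side');save('s1',im2)
E
```

```text
t 3.1 tcp desk mm [-70.9 -16.1 248.6] rot [ 1.7998e+02 -4.0000e-02 -1.6800e+00] F [ 0.3 -0.4 -0.1] w 0.086
block desk mm [-79.2 -16.3] [22.  91.9] 23.9 1404 [[-108.0, 21.0], [-71.0, -63.0], [-51.0, -54.0], [-88.0, 30.0]]
[-74.43953833 -21.43496901 -77.7756499 ] [75.0241244  12.21827026  3.71043052] 39410
-1 [-74.4 -21.4 -77.7] [-0.1 12.   3.7] [[-72.  -18.6 -75. ]
 [ -1.3   8.7  -2.9]]
1 [  0.1 -21.2 -77.8] [75.  12.2  3.4] [[  1.3 -18.5 -75. ]
 [ 72.4   8.8  -2.8]]
```

View pics/w1.png

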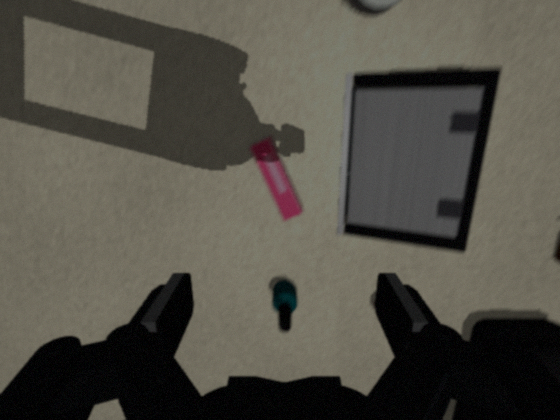

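View pics/s1.png

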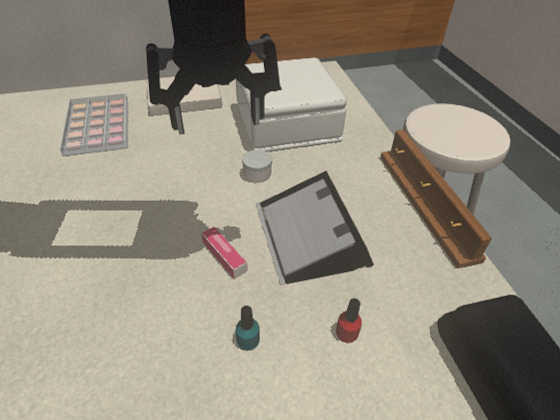

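The wrist view shows the block at (277, 180), the chute edge at column ~345 and the fingertips at (190, 290) and (378, 290). I'll measure the finger profile and refit the chute from this view.

```bash
python3 - <<'E'
from w import *
s,im,d,t,P=wrist('w2')
m=(d>0)&(d<.17);T=t[m]*1000
for z in range(-75,5,5):
    for sg in(-1,1):
        Q=T[(T[:,2]>=z)&(T[:,2]<z+5)&(T[:,0]*sg>0)]
        if len(Q): print(z,sg,'absx',abs(Q[:,0]).min().round(1),abs(Q[:,0]).max().round(1),'y',Q[:,1].min().round(1),Q[:,1].max().round(1),len(Q),end=' | ')
    print()
D=desk(P)
mm=(d>.17)&(D[...,0]>.0)&(D[...,0]<.14)&(abs(D[...,1])<.12)&(D[...,2]>.012)&(D[...,2]<.049)
Q=D[mm]
for _ in range(6):
    A=np.c_[Q[:,:2],np.ones(len(Q))];c=np.linalg.lstsq(A,Q[:,2],rcond=None)[0]
    r=np.abs(D[mm]@np.array([c[0],c[1],-1])+c[2]);Q=D[mm][r<.003]
print('yaw err',np.degrees(np.arctan2(c[1],c[0])),'slope',np.arctan(np.hypot(*c[:2])),'x0',-c[2]/np.hypot(*c[:2]),'lat',Q[:,1].min(),Q[:,1].max(),(Q[:,1].min()+Q[:,1].max())/2)
E
```

```text
-75 -1 absx 0.1 67.0 y -19.5 -11.1 1611 | -75 1 absx 0.1 65.8 y -19.6 -11.2 1587 | 
-70 -1 absx 0.1 70.7 y -20.0 -5.0 3455 | -70 1 absx 0.1 69.4 y -19.1 -5.0 3399 | 
-65 -1 absx 0.1 73.2 y -18.9 -0.1 3156 | -65 1 absx 0.1 73.2 y -18.8 0.9 3088 | 
-60 -1 absx 0.2 73.3 y -18.7 7.7 1879 | -60 1 absx 0.1 74.0 y -18.5 7.9 1891 | 
-55 -1 absx 31.0 74.4 y -17.5 12.3 3289 | -55 1 absx 32.0 75.3 y -17.4 11.9 3281 | 
-50 -1 absx 36.2 74.4 y -15.0 11.8 2147 | -50 1 absx 36.7 75.5 y -14.9 12.1 2140 | 
-45 -1 absx 40.1 73.5 y -14.9 -6.0 881 | -45 1 absx 40.3 73.6 y -14.8 -6.2 871 | 
-40 -1 absx 42.2 64.6 y -13.6 0.1 256 | -40 1 absx 42.4 65.1 y -13.9 0.6 274 | 
-35 -1 absx 41.8 53.9 y -12.6 4.4 518 | -35 1 absx 42.3 55.5 y -12.1 4.2 518 | 
-30 -1 absx 41.9 56.2 y -12.5 10.9 501 | -30 1 absx 42.2 56.8 y -12.3 10.1 496 | 
-25 -1 absx 41.9 56.4 y -12.1 10.9 473 | -25 1 absx 42.1 57.3 y -12.2 11.1 472 | 
-20 -1 absx 42.0 56.2 y -12.5 10.9 415 | -20 1 absx 42.3 56.5 y -12.4 11.1 416 | 
-15 -1 absx 41.9 56.4 y -12.1 10.8 375 | -15 1 absx 42.4 56.9 y -11.9 11.1 372 | 
-10 -1 absx 42.1 56.2 y -12.3 10.8 335 | -10 1 absx 42.4 56.4 y -11.8 10.8 330 | 
-5 -1 absx 42.1 54.9 y -12.2 10.5 242 | -5 1 absx 42.4 54.9 y -11.9 10.9 243 | 
0 -1 absx 42.2 48.9 y -10.7 9.1 73 | 0 1 absx 42.6 48.4 y -10.6 9.4 70 | 
yaw err -0.10447694099361336 slope 0.4103580618656131 x0 -0.0011860368047782077 lat -0.09310714075864264 0.09500548311925187 0.0009491711803046171
```

drive_tool(plan="0 -2.5 36 0 0 0 0;0 0 36 0 0 0 0;0 0 36 0 0 0 0;0 0 36 0 0 0 0;0 0 36 0 0 0 0;0 0 36 0 0 0 0;0 0 11 0 0 0 0;0 0 6 0 0 0 0;0 0 4 0 0 0 0;0 0 2 0 0 0 0;0 0 0 0 0 0 0;0 0 0 0 0 0 0")

```text
time_s: 4.75
tcp_pos: [0.4954, -0.0824, 0.0098]
eef_rot: [180.0, -0.0, -1.7]
force: [-0.0, 0.6, 0.6]
width: 0.0853
```

```bash
python3 - <<'E'
from w import *
st();s,im,d,t,P=wrist('w3');blk(im,d,P)
im,d=cams.read_camera('side');save('s3',im)
E
```

```text
t 4.75 tcp desk mm [-71.2 -15.1   9.8] rot [ 1.7999e+02 -5.0000e-02 -1.6700e+00] F [-0.   0.6  0.6] w 0.0853
block desk mm [-80.9 -15.2] [25.9 88.4] 23.4 9548 [[-110.0, 20.0], [-75.0, -61.0], [-51.0, -51.0], [-87.0, 30.0]]
```

View pics/w3.png

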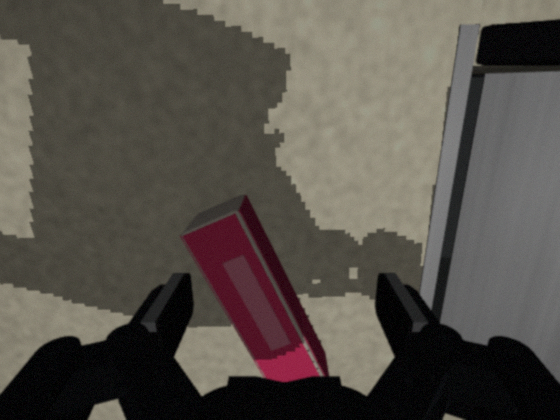

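View pics/s3.png

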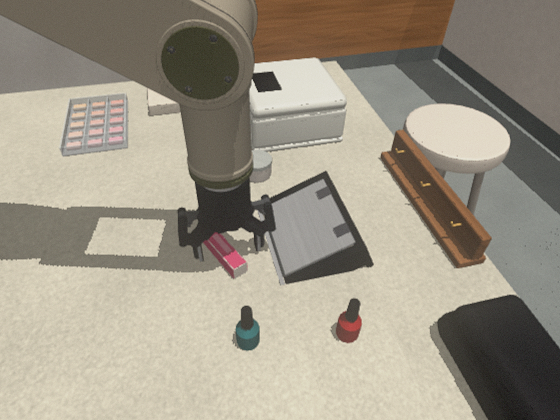

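Wrist: block end at (215, 215), the fingers straddle the block, and the front finger is just before the chute edge. Now I start the push.

drive_tool(plan="4 0 1 0 0 0 0;4 0 0 0 0 0 0;4 0 0 0 0 0 0;3 0 0 0 0 0 0;3 0 0 0 0 0 0;3 0 0 0 0 0 0;3 0 0 0 0 0 0;3 0 0 0 0 0 0;3 0 0 0 0 0 0;0 0 0 0 0 0 0")

```text
time_s: 6.1
tcp_pos: [0.5252, -0.0833, 0.0084]
eef_rot: [180.0, -0.0, -1.7]
force: [-0.3, -0.5, 0.1]
width: 0.0855
```

```bash
python3 - <<'E'
from w import *
st();s,im,d,t,P=wrist('w4');blk(im,d,P)
E
```

```text
t 6.1 tcp desk mm [-41.3 -15.    8.4] rot [ 1.80e+02 -1.00e-02 -1.67e+00] F [-0.3 -0.5  0.1] w 0.0855
block desk mm [-66.4 -15. ] [26.  86.8] 16.5 9529 [[-91.0, 23.0], [-67.0, -60.0], [-42.0, -53.0], [-66.0, 30.0]]
```

View pics/w4.png

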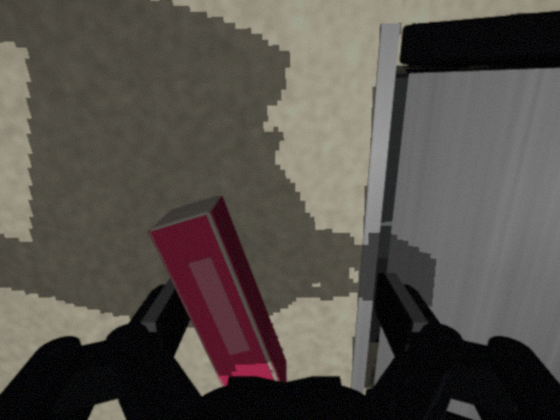

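Wrist: the block is turning square (its end is at (187, 215)), angle 16.5°, and the front finger is at the flap. I'll keep pushing.

drive_tool(plan="3 0 0 0 0 0 0;3 0 0 0 0 0 0;3 0 0 0 0 0 0;3 0 0 0 0 0 0;3 0 0 0 0 0 0;3 0 0 0 0 0 0;3 0 0 0 0 0 0;3 0 0 0 0 0 0;0 0 0 0 0 0 0")

```text
time_s: 7.28
tcp_pos: [0.5493, -0.084, 0.0084]
eef_rot: [180.0, -0.0, -1.7]
force: [-0.4, 0.3, 1.2]
width: 0.0854
```

```bash
python3 - <<'E'
from w import *
st();s,im,d,t,P=wrist('w5');blk(im,d,P)
im,d=cams.read_camera('side');save('s5',im)
E
```

```text
t 7.275 tcp desk mm [-17.2 -15.    8.4] rot [ 1.80e+02 -3.00e-02 -1.67e+00] F [-0.4  0.3  1.2] w 0.0854
block desk mm [-45.5 -14.7] [25.7 80.9] 6.6 9240 [[-63.0, 24.0], [-54.0, -56.0], [-28.0, -53.0], [-37.0, 27.0]]
```

View pics/w5.png

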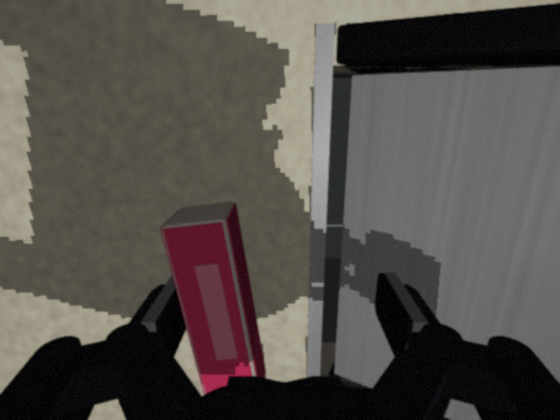

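View pics/s5.png

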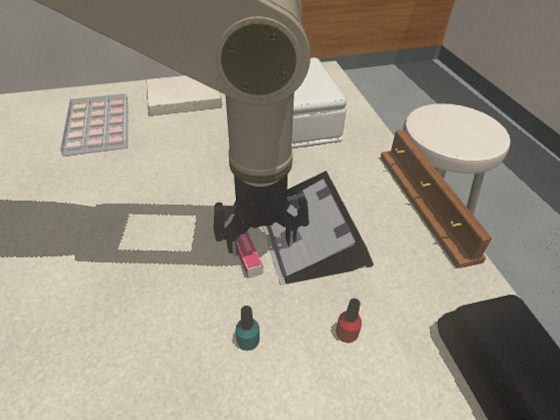

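Wrist: block end at (200, 215), nearly square (6.6°). The flap is opening and its gap shows at column ~335. I'll continue.

drive_tool(plan="3 0 0 0 0 0 0;3 0 0 0 0 0 0;3 0 0 0 0 0 0;3 0 0 0 0 0 0;3 0 0 0 0 0 0;3 0 0 0 0 0 0;3 0 0 0 0 0 0;3 0 0 0 0 0 0;0 0 0 0 0 0 0")

```text
time_s: 8.5
tcp_pos: [0.5733, -0.0847, 0.0084]
eef_rot: [180.0, -0.0, -1.7]
force: [-0.7, 0.1, 1.6]
width: 0.0856
```

```bash
python3 - <<'E'
from w import *
st();s,im,d,t,P=wrist('w6');blk(im,d,P)
im,d=cams.read_camera('side');save('s6',im)
E
```

```text
t 8.5 tcp desk mm [  6.7 -15.    8.4] rot [ 1.80e+02 -2.00e-02 -1.67e+00] F [-0.7  0.1  1.6] w 0.0856
block desk mm [-23.2 -15.6] [80.3 25.7] 89.9 9092 [[-36.0, -56.0], [-10.0, -56.0], [-10.0, 25.0], [-36.0, 25.0]]
```

View pics/w6.png

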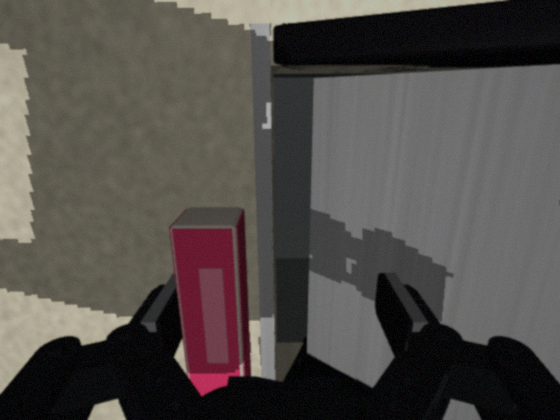

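View pics/s6.png

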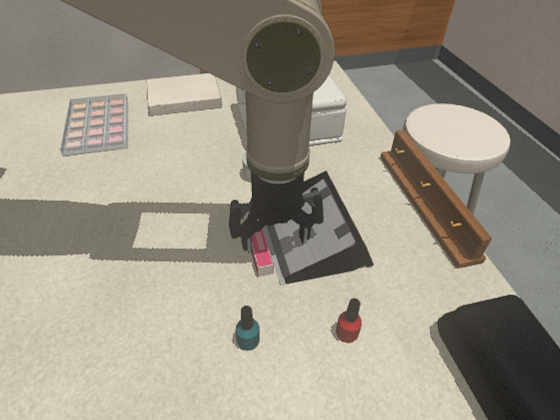

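Block is square to the edge (front face at column ~245, edge strip at 265), and the flap stands open. Next I push it over the edge.

drive_tool(plan="3 0 0 0 0 0 0;3 0 0 0 0 0 0;3 0 0 0 0 0 0;3 0 0 0 0 0 0;3 0 0 0 0 0 0;3 0 0 0 0 0 0;3 0 0 0 0 0 0;2 0 0 0 0 0 0;2 0 0 0 0 0 0;1 0 0 0 0 0 0;0 0 0 0 0 0 0;0 0 0 0 0 0 0")

```text
time_s: 10.1
tcp_pos: [0.5988, -0.0854, 0.0082]
eef_rot: [-180.0, 0.0, -1.7]
force: [-3.0, 0.2, -0.1]
width: 0.0853
```

```bash
python3 - <<'E'
from w import *
st();s,im,d,t,P=wrist('w7');blk(im,d,P)
im,d=cams.read_camera('side');save('s7',im)
E
```

```text
t 10.1 tcp desk mm [ 32.3 -14.9   8.2] rot [-1.80e+02  1.00e-02 -1.68e+00] F [-3.   0.2 -0.1] w 0.0853
no block
```

View pics/w7.png

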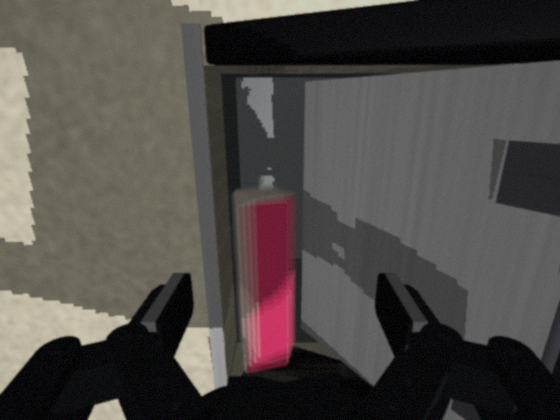

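View pics/s7.png

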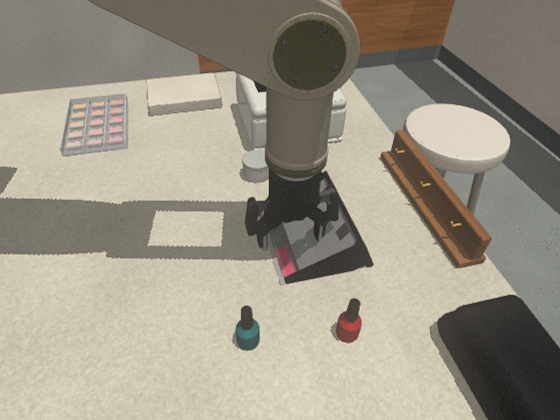

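The block is falling (motion blur at (265, 280)). I'll hold the flap open and look again.

drive_tool(plan="0 0 0 0 0 0 0;0 0 0 0 0 0 0;0 0 0 0 0 0 0;0 0 0 0 0 0 0;0 0 0 0 0 0 0;0 0 0 0 0 0 0")

```text
time_s: 10.95
tcp_pos: [0.5989, -0.0854, 0.0083]
eef_rot: [-180.0, 0.0, -1.7]
force: [-3.5, 0.0, 0.4]
width: 0.0855
```

```bash
python3 - <<'E'
from w import *
st();s,im,d,t,P=wrist('w8')
i=im.astype(int);m=(i[...,0]-i[...,1]>30)&(d>0);Q=desk(P)[m]*1000
print(len(Q),Q.min(0).round(0),Q.max(0).round(0)) if len(Q) else print('none')
E
```

```text
t 10.95 tcp desk mm [ 32.4 -14.9   8.3] rot [-180.      0.     -1.68] F [-3.5  0.   0.4] w 0.0855
2556 [  17.  -73. -170.] [  44.   21. -141.]
```

View pics/w8.png

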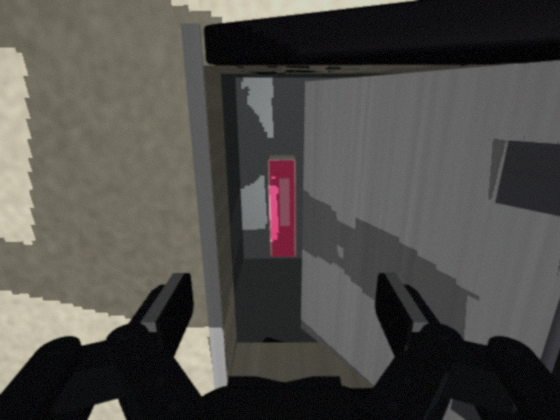

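The block lies on the bin floor (z from −170 to −141 mm, pixel (283, 207)). I'll draw the fingers back slowly so the flap follows them shut.

drive_tool(plan="-4 0 0 0 0 0 0;-6 0 0 0 0 0 0;-6 0 0 0 0 0 0;-6 0 0 0 0 0 0;-6 0 0 0 0 0 0;-6 0 0 0 0 0 0;-6 0 0 0 0 0 0;-6 0 0 0 0 0 0;-6 0 0 0 0 0 0;-6 0 0 0 0 0 0;-6 0 0 0 0 0 0;-6 0 0 0 0 0 0;-6 0 0 0 0 0 0;-6 0 0 0 0 0 0;-6 0 0 0 0 0 0;-6 0 0 0 0 0 0;-6 0 0 0 0 0 0;-6 0 0 0 0 0 0;-6 0 0 0 0 0 0;0 0 0 0 0 0 0")

```text
time_s: 13.5
tcp_pos: [0.4865, -0.0821, 0.0082]
eef_rot: [-180.0, 0.0, -1.7]
force: [-0.1, -0.7, 0.7]
width: 0.0856
```

drive_tool(plan="0 0 -10 0 0 0 0;0 0 -30 0 0 0 0;0 0 -40 0 0 0 0;0 0 -40 0 0 0 0;0 0 -40 0 0 0 0;0 0 -30 0 0 0 0;0 0 0 0 0 0 0;0 0 0 0 0 0 0")

```text
time_s: 14.5
tcp_pos: [0.4868, -0.0821, 0.1981]
eef_rot: [-180.0, 0.0, -1.7]
force: [-0.4, -0.5, 0.2]
width: 0.0851
```

```bash
python3 - <<'E'
from w import *
st()
s,im,d,t,P=wrist('w9')
D=desk(P);mm=(d>.17)&(D[...,0]>.0)&(D[...,0]<.14)&(abs(D[...,1])<.07)&(D[...,2]>-.1)&(D[...,2]<.052)
Q=D[mm]
A=np.c_[Q[:,:2],np.ones(len(Q))];c=np.linalg.lstsq(A,Q[:,2],rcond=None)[0];print('flap slope',np.arctan(c[0]),'resid',np.std(A@c-Q[:,2]),'x0',-c[2]/c[0],len(Q))
im,d=cams.read_camera('side');save('s9',im)
for t in('polish_red','polish_teal','cream_jar','buffer'):
    r=cams.outline_of('side',t)
    for k in r[:1]:
        m=k['region']&(d>0);vv,uu=np.nonzero(m);P=world('side',d[vv,uu],uu,vv);P=P[P[:,2]>.03]
        if len(P): print(t,k['score'],cv2.minEnclosingCircle((P[:,:2]*1000).astype(np.float32)),P.max(0))
E
```

```text
t 14.5 tcp desk mm [-79.8 -15.  198.1] rot [-1.80e+02  1.00e-02 -1.67e+00] F [-0.4 -0.5  0.2] w 0.0851
flap slope 0.4126608166519675 resid 0.0009280500437808792 x0 -0.000847180216371735 21257
polish_red 0.93 ((624.541259765625, -266.4767761230469), 15.977143287658691) [ 0.64049367 -0.25077568  0.07995432]
polish_teal 0.78 ((489.28961181640625, -241.62966918945312), 15.939390182495117) [ 0.5044683  -0.22797769  0.08055155]
cream_jar 0.67 ((569.7484130859375, 14.972579956054688), 116.54534912109375) [0.61391779 0.12591555 0.19702501]
```

View pics/w9.png

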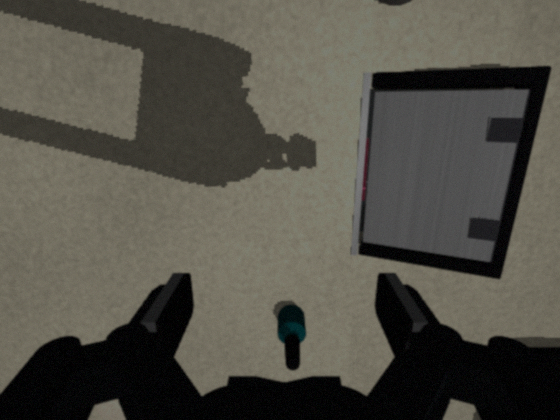

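View pics/s9.png

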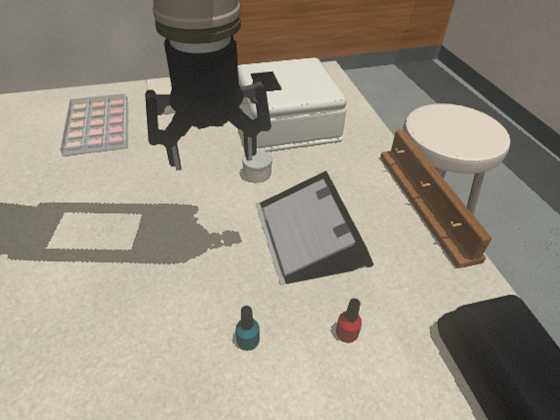

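The flap is shut (slope 0.413 rad against 0.41) and the bottles and jar are where they were. The thin pink strip at (366, 165) is the block in the bin, seen through the lip gap.

```bash
python3 - <<'E'
from w import *
st();bot.sign_off()
E
```

```text
t 14.8 tcp desk mm [-80.1 -14.9 197.3] rot [-1.7997e+02  1.0000e-01 -1.6800e+00] F [-0.  -0.2 -0.5] w 0.0853
the job is handed in; nothing more can be done
```

The pink buffer block is in the bin, the flap is shut, and I handed the job in at 14.8 s. The front finger pushed the flap open and held it. The rear finger squared the block from about 24° to the edge and pushed it over. I then drew the fingers back slowly so the flap followed them shut.

What the last checks showed:
- **Block:** before I drew the fingers back, the wrist camera showed it on the bin floor, 141 to 170 mm below the desk top.
- **Flap:** its slope afterwards was 0.413 rad, against 0.41 rad when shut. A thin strip of pink still shows through the gap at the lip, which I took to be the block in the bin.
- **Red and teal bottles:** still standing, and both measured within 1 mm of where they started.
- **Cream jar:** in the side picture it stands in its old place. Its last outline fit failed because the region also took in the gripper, so that check is by eye only.
- **Forces:** the readings after each move never passed about 4 N. The gripper was clear of everything at hand-in.

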